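# Stack the blue sample bin on the stopper bin, end for end

## Robot

A 6-joint arm with a two-finger parallel gripper is mounted at the origin on a cart in front of the work surface, level with it; the furniture and walls round the work are solid. World frame = base frame: x ahead of the robot, y to its left, z up, the work surface at z = 0. Lengths are in m, angles in rad, forces in N, time in s.
With the tool pointing down it reaches from about 0.35 to 0.85 m from the base axis. Payload 8.1 kg.
Tool frame: the origin (TCP) lies at the very end of the fingers, on their centre line; the grasp point (between the pads) lies 19 mm behind it; x points along the fingers, y is the direction in which the jaws open and shut, and the axes are right-handed (so a half turn about x gives the same grasp; the last joint's range is limited). The gripper opens to 93 mm and grips with 3 to 60 N. Pads are 15 mm wide; open, the fingers measure 128 mm over their backs; the gripper's body (75 mm by 188 mm) begins 65 mm behind the grasp point.
Start: joints at [-1.426, 0.13, 1.488, -0, 1.523, -0.085], TCP at [0.137, -0.584, 0.182] pointing down, gripper open.
Joint ranges: [-2.96, 2.96], [-0.89, 2.26], [0.02, 2.5], [-1.34, 4.48], [0, 2.73], [-2.66, 2.66]. Speed limits (rad/s): [2.39, 2.39, 2.79, 3.14, 3.14, 3.14].

## Interface

Orientations are given as a rotation vector (axis times angle).
In Python, from plant import * gives the robot as it stands. The module is installed in compiled form; this text tells all that it offers.
- The arm moves only by the tool apply_moves, never from a script. Its argument "series" is a list of rows, each an object with "jaw": the gripper's target within -1 to 1 (shut at 1, half-way at 0, fully open at -1); "linear": the shift along the tool's x, y, z normalised to -1 to 1, where 1 is 0.6 m, a list of three; "roll": the turn about the tool's x normalised to -1 to 1, where 1 is 30 degrees. A call has 1 to 20 rows; each row is the pose to reach, as a shift and turn from the pose measured when the call began, along the tool's axes at that moment; what a row does not reach only later rows make up. A row lasts 1/8 s, in which the tool goes at most 62.5 mm and 10.7 degrees, less where a joint would pass 70% of its speed; a pose out of reach is approached as far as the arm can. A call with a number of a shift or a turn outside -1 to 1 is refused whole. A call with a gripper value outside its range is refused whole. The fingers move at their own pace and stop on an object; "force" is the grip in N (left out, the last holds). Time passes only in rows, so rows that repeat a pose let the fingers close. It gives the time, the measured TCP pose, the force and the opening at its end, in the units of the state.
- read_state(): the state, without advancing time (a new reading comes with each control period).
- read_camera(name): name is "scene" or "side" or "wrist"; returns a dict with "pixels" (384x512x3 uint8, blue, green, red), "intrinsics" (3x3 intrinsics, pixels), "rvec" (rotation vector, rad) and "tvec" (3), from world to camera coordinates, as OpenCV has them; the wrist camera has in their place "tool_from_camera" (4x4, takes a point from camera to tool coordinates, whose origin is the TCP and whose axes are the tool frame's). Camera axes: x right, y down, z forward; pixel columns grow to the right and rows downward; lengths in m; the calibration is good to about 2 mm. The wrist camera is an equidistant fisheye: a pixel r from the principal point sees the ray r / f radians off the axis. A picture is of the moment at which its call begins: read the wrist's pose just before it. There is no depth.
- close_job(): hands the job in, once; it reports no verdict.
The state is a dict: "t": time; "q": joint angles; "dq": joint speeds; "joint_torque": joint torques, N m; "tool_pos": TCP position; "orientation": TCP orientation; "force": force on the tool from outside, world axes, zero at the start; "wrist_torque": the same for the moment, N m; "opening": finger opening in m.
Only numpy, scipy, OpenCV 4.12 (cv2) and the standard library are available. Lean on these libraries where they do the work, as an engineer would, in place of code of your own. Each camera call takes 0.05 s, during which the arm holds its last target. There are 200 camera calls.

## Task

Stack the blue bin on the grey bin that holds the red rubber stopper, turned half a turn to it so that their labels face opposite ways and the blue bin rests level on the ledges instead of nesting down onto the stopper. Set it down rather than dropping it, let go, and leave both grey bins where they stand.

Things in the scene. Friction and masses are not known exactly. Their poses are not given: they have to be found in the camera images.
- blue_bin_centre (a point): Centre (25 mm above the underside) of the empty blue stack-nest bin, 0.18 kg: 124 x 56 mm at the rim, 50 mm high, label at its -x end, y across, z up. Its top 16 mm (9 to 25 mm above this point) is an upright collar 56 mm wide across y, the place to grip, half-way along; below it the body tapers to a 104 x 36 mm foot. Its label starts facing as the other bins' do, within 52 degrees.
- blue_bin_label (a point): Centre of the sloping blank white label on the blue bin's end: 66 mm from the bin's centre along its -x, 43 mm above its underside; it sticks out 8 mm past the rim. Axes as the bin's.
- stopper_bin: Grey bin with the red stopper, shaped as the blue one, label at -x, towards the robot within 26 degrees; origin mid-underside. Opening 119 x 51 mm; 8 mm below the rim are ledges: one mid label end, one in each corner of the other end. A bin set the same way round sinks past them; one turned end for end rests on them, its underside 42 mm above this one's, with 6 mm play each way.
- weight_bin: The other grey bin, same shape and axes, which holds a small metal weight (18 mm wide, 38 mm tall) instead; origin in the middle of its underside. Not to be used or moved.
- stopper_centre (a point): Centre of the red rubber stopper (29 mm wide, 26 mm tall) that stands in its grey bin, its top about 29 mm above that bin's underside; it stays there.
There are look-alikes about, which are no part of the job. Of the things that look like the part that bears blue_bin_centre, the larger one is meant.

How it is judged:
On the way:
1. the blue bin, turned half a turn, is lowered to within about 18 mm of its rest on the stopper bin while the gripper still holds it (contact force between the fingers and blue_bin above 0.5 N and horizontal distance between blue_bin_centre and stopper_bin below 0.025 m and z of blue_bin_centre in the frame of stopper_bin between 0.055 and 0.085 m and x of blue_bin_label in the frame of stopper_bin above 0.04 m), for 0.05 s.
At the end, for the whole second after the job is handed in: The blue bin rests still and level (5 degrees) on the ledges of the stopper bin, centre within 16 mm of it sideways and 60 to 75 mm above its underside, lengths within 12 degrees, labels at opposite ends; the stopper bin stands on the worktop, stopper inside (z of blue_bin_centre in the frame of stopper_bin between 0.06 and 0.075 m and horizontal distance between blue_bin_centre and stopper_bin below 0.016 m and x of blue_bin_label in the frame of stopper_bin above 0.04 m and angle between the x axis of blue_bin_centre and the x axis of stopper_bin, either way round below 0.21 rad and angle between blue_bin_centre's own z axis and vertical below 0.08 rad and angle between stopper_bin's own z axis and vertical below 0.05 rad and height (world z) of stopper_bin below 0.01 m and z of stopper_centre in the frame of stopper_bin below 0.025 m and horizontal distance between stopper_centre and stopper_bin below 0.04 m and linear speed of blue_bin below 0.02 m/s and angular speed of blue_bin below 0.2 rad/s); the robot touches nothing.
It fails at once if the grey bin with the weight is moved by more than 30 mm (distance of weight_bin from where it was at the start of the episode above 0.03 m).
It fails at once if the grey bin with the stopper is moved by more than 50 mm (distance of stopper_bin from where it was at the start of the episode above 0.05 m).
It also fails if it takes over 40 s, if anything falls off the work surface, if the arm or the gripper's body presses on something with over 40 N, if the wrist force passes 120 N, or if a joint passes its speed limit or range.

## Working session

There is one attempt and no reset: what is moved stays moved. The work goes in short steps, Python scripts to look and compute and a tool call to move; the robot and the scene stay as the last step left them, time stands still between calls to the robot, and variables do not carry over. Pictures are saved under pics/ and viewed, about 8 in all and at most 12, crops included, and the job is handed in when it is done.

Besides the shell and the picture viewer there is one more tool, called after "Request:" by a JSON object that holds its "api" and its "payload". apply_moves: Moves the arm, as the interface text tells. Its arguments: {"type":"object","properties":{"series":{"type":"array"},"force":{"type":"number"}},"required":["series"]}

```bash
mkdir -p pics; cat > h.py <<'E'
from plant import *
import numpy as np, cv2
from scipy.spatial.transform import Rotation as R
def ray(c,uv):
    Rm=cv2.Rodrigues(np.array(c["rvec"],float))[0]; t=np.array(c["tvec"],float).ravel()
    d=Rm.T@np.linalg.inv(np.array(c["intrinsics"]))@np.array([uv[0],uv[1],1.])
    return -Rm.T@t,d
def onplane(c,uv,z):
    o,d=ray(c,uv); return o+d*(z-o[2])/d[2]
def proj(c,p):
    return cv2.projectPoints(np.array(p,float).reshape(-1,3),np.array(c["rvec"],float),np.array(c["tvec"],float),np.array(c["intrinsics"],float),None)[0].reshape(-1,2)
E
python3 - <<'E'
from h import *
print(read_state())
ims=[]
for n in ["scene","side"]:
    c=read_camera(n); np.save(n+".npy",c,allow_pickle=True)
    o,_=ray(c,(0,0)); print(n,o, c["intrinsics"])
    cv2.imwrite(f"pics/{n}1.png",cv2.resize(c["pixels"],(800,600),interpolation=cv2.INTER_CUBIC))
E
```

```text
{'t': 0.0, 'q': array([-1.42639039e+00,  1.31135760e-01,  1.48923091e+00, -1.54329951e-05,
        1.52297748e+00, -8.54102412e-02]), 'dq': array([ 0.0007732 , -0.00040705,  0.00048583,  0.00117107,  0.00022732,
       -0.00125203]), 'joint_torque': array([ 4.49312269e-03, -5.59839857e+01, -4.91760099e+01,  7.70192407e-02,
        3.50108917e-02, -1.46101838e-04]), 'tool_pos': array([ 0.13660157, -0.58362387,  0.18132922]), 'orientation': array([ 2.10037661,  0.24427753, -2.10051842]), 'force': array([ 0.09552345, -0.17863486, -0.17884535]), 'wrist_torque': array([-0.01204075, -0.02662482,  0.03811071]), 'opening': 0.09298791706846353}
scene [-0.34018034  0.62424235  0.7071121 ] [[463.27089336   0.         256.54404827]
 [  0.         463.27089336 190.5508523 ]
 [  0.           0.           1.        ]]
side [0.30682777 1.17721385 0.4853985 ] [[479.07256674   0.         250.18436986]
 [  0.         479.07256674 187.72779861]
 [  0.           0.           1.        ]]
```

View pics/scene1.png

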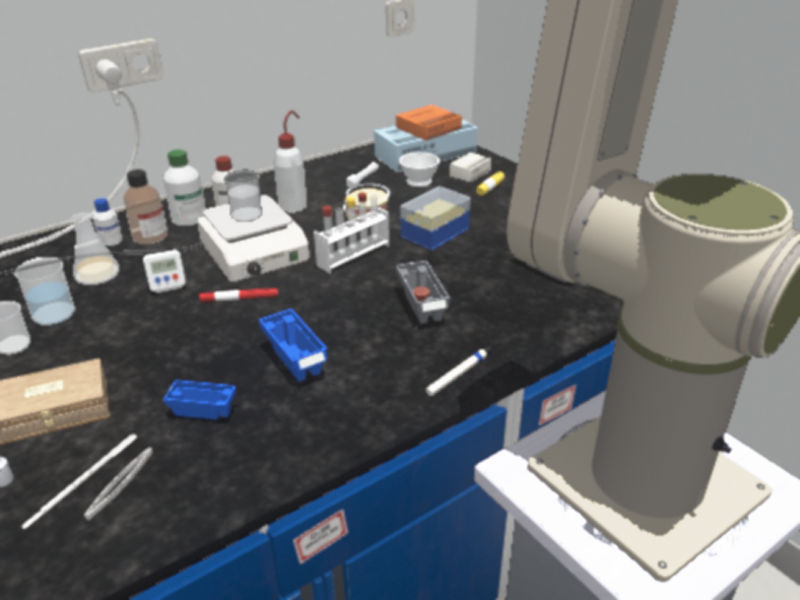

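View pics/side1.png

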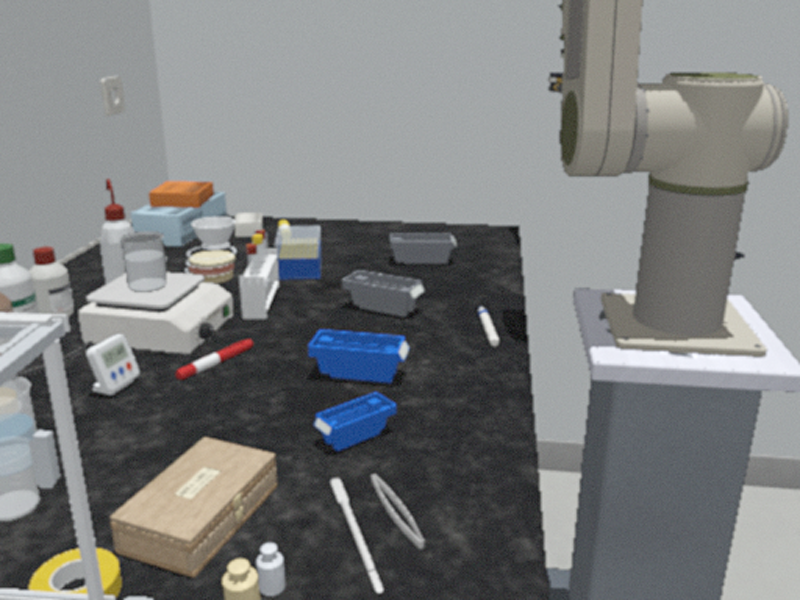

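The scene picture shows a large blue bin at (293,345), a small blue bin at (200,400), and a grey bin with a red disc at (423,290), in 800-px coordinates. The side picture shows the second grey bin at (422,248), which the arm hides in the scene view. Next I'll enlarge the candidates and get rough positions.

```bash
python3 - <<'E'
from h import *
c=np.load("scene.npy",allow_pickle=True).item(); s=np.load("side.npy",allow_pickle=True).item()
a=cv2.resize(c["pixels"][190:275,100:215],None,fx=5,fy=5,interpolation=cv2.INTER_CUBIC)[:425]
b=cv2.resize(c["pixels"][160:210,245:295],(300,300),interpolation=cv2.INTER_CUBIC)
d=cv2.resize(s["pixels"][140:205,210:300],(415,300),interpolation=cv2.INTER_CUBIC)
o=np.zeros((600,800,3),np.uint8); a=cv2.resize(a,(400,296)); o[:296,:400]=a; o[300:600,:300]=b; o[300:600,310:725]=d[:, :415]
cv2.imwrite("pics/crop1.png",o)
for n,k in(("scene",c),("side",s)):
    h=cv2.cvtColor(k["pixels"],cv2.COLOR_BGR2HSV)
    m=cv2.inRange(h,(105,150,60),(125,255,255))
    for q in cv2.findContours(m,0,2)[0]:
        if cv2.contourArea(q)>150:
            x=q.reshape(-1,2).mean(0); print(n,"blue",cv2.contourArea(q),cv2.boundingRect(q),onplane(k,x,.03).round(3))
    
print("scene grey",onplane(c,(271,185),.03).round(3)); print("side grey near, far",onplane(s,(245,187),.03).round(3),onplane(s,(270,158),.03).round(3))
E
```

```text
scene blue 13892.5 (83, 259, 241, 125) [0.137 0.347 0.03 ]
scene blue 881.5 (105, 243, 46, 26) [0.443 0.407 0.03 ]
scene blue 1147.0 (334, 219, 60, 60) [ 0.167 -0.027  0.03 ]
scene blue 935.5 (166, 198, 43, 46) [0.465 0.247 0.03 ]
scene blue 207.5 (261, 138, 38, 20) [ 0.638 -0.15   0.03 ]
side blue 1077.5 (202, 251, 52, 38) [0.455 0.42  0.03 ]
side blue 1571.5 (197, 210, 63, 35) [0.486 0.248 0.03 ]
side blue 247.5 (179, 166, 26, 13) [ 0.643 -0.092  0.03 ]
scene grey [ 0.487 -0.015  0.03 ]
side grey near, far [ 0.482 -0.004  0.03 ] [ 0.441 -0.27   0.03 ]
```

View pics/crop1.png

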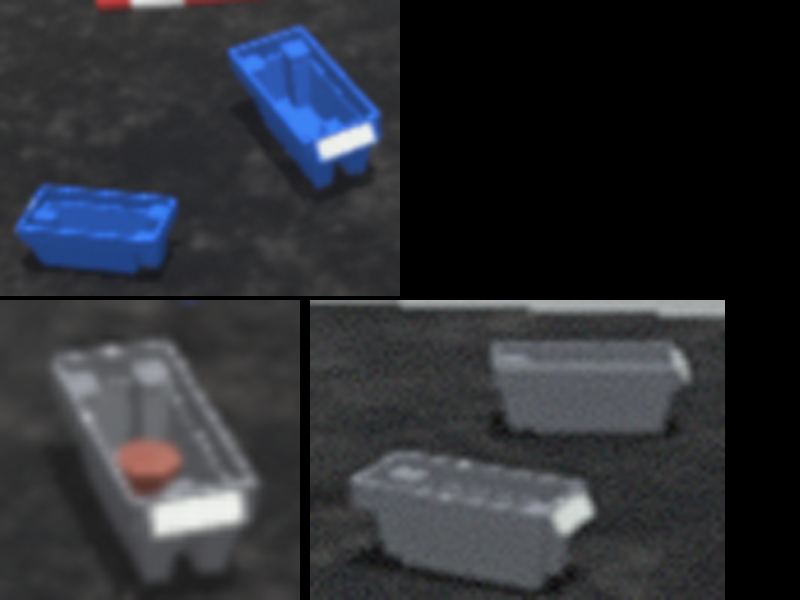

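The candidates for the blue bin are the large one at scene (293,345) and the small one at (200,400). The large one is meant, and its label faces the robot just as the grey bins' labels do. The grey bin at (423,290) shows the red stopper inside. The next step is rim corners and tool axes.

```bash
python3 - <<'E'
from h import *
c=np.load("scene.npy",allow_pickle=True).item()
B=np.array([(231,48),(303,27),(379,113),(318,148)])/3.478+[100,190]
G=np.array([(53,55),(172,42),(256,182),(140,207)])/6+[245,160]
for X in(B,G):
    P=np.array([onplane(c,p,.05) for p in X])[:,:2]; print(P.round(3).tolist(),P.mean(0).round(3))
    for i in range(4):
        d=P[(i+1)%4]-P[i]; print(np.linalg.norm(d).round(3),np.degrees(np.arctan2(d[1],d[0])).round(1))
s=read_state(); M=R.from_rotvec(s["orientation"]).as_matrix(); print(M.round(3))
for T in([.3,-.15,.25],[.45,.25,.25]): print((M.T@(np.array(T)-s["tool_pos"])/.6).round(3))
print(read_camera("wrist")["tool_from_camera"])
E
```

```text
[[0.548, 0.263], [0.541, 0.209], [0.421, 0.217], [0.412, 0.268]] [0.48  0.239]
0.054 -97.4
0.12 176.1
0.052 99.6
0.136 -2.3
[[0.555, -0.007], [0.532, -0.058], [0.418, -0.015], [0.432, 0.036]] [ 0.484 -0.011]
0.056 -114.4
0.122 159.6
0.053 74.6
0.13 -19.1
[[-0.     0.228 -0.974]
 [ 0.002 -0.974 -0.228]
 [-1.    -0.002 -0.   ]]
[-0.113 -0.642 -0.43 ]
[-0.112 -1.234 -0.825]
[[-3.02136726e-04 -2.62883964e-01  9.64827410e-01 -2.03014518e-01]
 [ 9.99999857e-01  3.46364760e-04  4.07524102e-04  3.03509016e-04]
 [-4.41313766e-04  9.64827395e-01  2.62883821e-01 -7.30714869e-02]
 [ 0.00000000e+00  0.00000000e+00  0.00000000e+00  1.00000000e+00]]
```

Request:
{"api": "apply_moves", "payload": {"series": [{"jaw": -1, "linear": [-0.11, 0, 0], "roll": 0}, {"jaw": -1, "linear": [-0.11, -0.1, -0.1], "roll": 0.2}, {"jaw": -1, "linear": [-0.11, -0.2, -0.18], "roll": 0.4}, {"jaw": -1, "linear": [-0.11, -0.62, -0.53], "roll": 0.63}, {"jaw": -1, "linear": [-0.11, -0.62, -0.53], "roll": 0.63}, {"jaw": -1, "linear": [-0.11, -0.62, -0.53], "roll": 0.63}, {"jaw": -1, "linear": [-0.11, -0.62, -0.53], "roll": 0.63}, {"jaw": -1, "linear": [-0.11, -0.62, -0.53], "roll": 0.63}, {"jaw": -1, "linear": [-0.11, -0.62, -0.53], "roll": 0.63}, {"jaw": -1, "linear": [-0.11, -0.62, -0.53], "roll": 0.63}, {"jaw": -1, "linear": [-0.11, -0.62, -0.53], "roll": 0.63}, {"jaw": -1, "linear": [-0.11, -0.62, -0.53], "roll": 0.63}, {"jaw": -1, "linear": [-0.11, -0.62, -0.53], "roll": 0.63}]}}

```text
t: 1.78
tool_pos: [0.3611, -0.1503, 0.248]
orientation: [-2.167, 0.11, 2.169]
force: [0.4, -0.7, -0.2]
opening: 0.093
```

```bash
cat >> h.py <<'E'
def go(T):
    s=read_state(); M=R.from_rotvec(s["orientation"]).as_matrix()
    print("t",s["t"],"pos",s["tool_pos"].round(4),"yyaw",np.degrees(np.arctan2(M[1,1],M[0,1])).round(2),"q",s["q"].round(2),"F",s["force"].round(1),"op",round(s["opening"],4))
    print("lin",(M.T@(np.array(T)-s["tool_pos"])/.6).round(4))
def wcast(c,s,uv,z):
    K=np.array(c["intrinsics"]); v=(np.array(uv,float)-K[:2,2])/K[0,0]; r=np.linalg.norm(v)
    d=np.r_[v/r*np.sin(r),np.cos(r)]; A=np.array(c["tool_from_camera"]); M=R.from_rotvec(s["orientation"]).as_matrix()
    d=M@A[:3,:3]@d; o=M@A[:3,3]+s["tool_pos"]; return o+d*(z-o[2])/d[2]
E
python3 -c "
from h import *
go([.48,.243,.2])"
```

```text
t 1.775 pos [ 0.3611 -0.1503  0.248 ] yyaw -95.88 q [-0.53 -0.47  1.91  0.    1.71  1.15] F [ 0.4 -0.7 -0.2] op 0.093
lin [ 0.0808 -0.6722 -0.1301]
```

Request:
{"api": "apply_moves", "payload": {"series": [{"jaw": -1, "linear": [0.08, -0.67, -0.13], "roll": 0}, {"jaw": -1, "linear": [0.08, -0.67, -0.13], "roll": 0}, {"jaw": -1, "linear": [0.08, -0.67, -0.13], "roll": 0}, {"jaw": -1, "linear": [0.08, -0.67, -0.13], "roll": 0}, {"jaw": -1, "linear": [0.08, -0.67, -0.13], "roll": 0}, {"jaw": -1, "linear": [0.08, -0.67, -0.13], "roll": 0}, {"jaw": -1, "linear": [0.08, -0.67, -0.13], "roll": 0}, {"jaw": -1, "linear": [0.08, -0.67, -0.13], "roll": 0}, {"jaw": -1, "linear": [0.08, -0.67, -0.13], "roll": 0}, {"jaw": -1, "linear": [0.08, -0.67, -0.13], "roll": 0}]}}

```text
t: 3.02
tool_pos: [0.4801, 0.2403, 0.2009]
orientation: [-2.167, 0.112, 2.167]
force: [-0.1, -0.4, 0.4]
opening: 0.0927
```

```bash
python3 -c "
from h import *
go([.48,.243,.2])
s=read_state(); c=read_camera('wrist'); np.save('w1.npy',[c,s],allow_pickle=True)
cv2.imwrite('pics/w1.png',cv2.resize(c['pixels'],(800,600),interpolation=cv2.INTER_CUBIC))"
```

```text
t 3.025 pos [0.4801 0.2403 0.2009] yyaw -95.99 q [ 0.37 -0.05  1.64  0.    1.55  2.04] F [-0.1 -0.4  0.4] op 0.0927
lin [ 0.0015 -0.0045  0.0007]
```

View pics/w1.png

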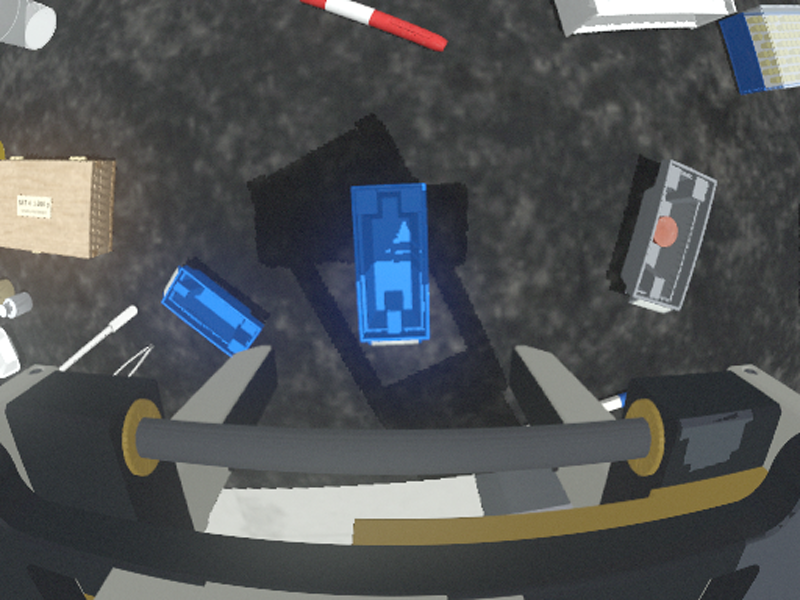

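The wrist view shows the large blue bin with rim corners at about (351,185), (427,183), (430,340) and (360,342). The stopper bin is at the right, with rim corners at about (672,160), (716,179), (680,311) and (634,300).

```bash
cat > m.py <<'E'
from h import *
def meas(f,L):
    c,s=np.load(f,allow_pickle=True)
    for X in L:
        P=np.array([wcast(c,s,np.array(p)*.64,.05) for p in X])[:,:2]; e=[P[(i+1)%4]-P[i] for i in range(4)]
        l=P[:2].mean(0)-P[2:].mean(0) if 1 else 0
        print("centre",P.mean(0).round(4),"sides",[np.linalg.norm(d).round(4) for d in e],"ang",[np.degrees(np.arctan2(d[1],d[0])).round(1) for d in e],"axis",np.degrees(np.arctan2(l[1],l[0])).round(1))
E
python3 -c "
from m import *
meas('w1.npy',[[(351,185),(427,183),(430,340),(360,342)],[(672,160),(716,179),(680,311),(634,300)]])
c,s=np.load('w1.npy',allow_pickle=True)
h=cv2.cvtColor(c['pixels'],cv2.COLOR_BGR2HSV); m=cv2.inRange(h,(100,130,60),(125,255,255))
for q in cv2.findContours(m,0,2)[0]:
    if cv2.contourArea(q)>1500:
        r=cv2.minAreaRect(q);print(r); b=cv2.boxPoints(r)/.64; print(b.round(0).tolist())
"
```

```text
centre [0.4848 0.24  ] sides [np.float64(0.0575), np.float64(0.1253), np.float64(0.0569), np.float64(0.1257)] ang [np.float64(-94.5), np.float64(176.1), np.float64(85.8), np.float64(-3.7)] axis -3.8
centre [ 0.4869 -0.0122] sides [np.float64(0.0533), np.float64(0.1259), np.float64(0.0543), np.float64(0.1268)] ang [np.float64(-108.0), np.float64(161.6), np.float64(73.0), np.float64(-18.8)] axis -18.6
((134.64166259765625, 198.4049072265625), (67.40308380126953, 32.58655548095703), 37.69424057006836)
[[153.0, 298.0], [184.0, 258.0], [268.0, 322.0], [236.0, 362.0]]
((251.09768676757812, 168.4114532470703), (103.72776794433594, 51.22080993652344), 85.38934326171875)
[[346.0, 186.0], [426.0, 179.0], [439.0, 341.0], [359.0, 347.0]]
```

Measured rim sizes match those given (57×125 mm for the blue bin, 54×126 mm for the grey), and the scene camera agrees within 5 mm. I'll descend to the collar and grip.

Request:
{"api": "apply_moves", "payload": {"series": [{"jaw": -1, "linear": [0.08, 0, -0.006], "roll": -0.07}, {"jaw": -1, "linear": [0.16, 0, -0.006], "roll": -0.07}, {"jaw": -1, "linear": [0.22, 0, -0.006], "roll": -0.07}, {"jaw": -1, "linear": [0.27, 0, -0.006], "roll": -0.07}, {"jaw": -1, "linear": [0.297, 0, -0.006], "roll": -0.07}, {"jaw": -1, "linear": [0.297, 0, -0.006], "roll": -0.07}, {"jaw": 1, "linear": [0.297, 0, -0.006], "roll": -0.07}, {"jaw": 1, "linear": [0.297, 0, -0.006], "roll": -0.07}, {"jaw": 1, "linear": [0.297, 0, -0.006], "roll": -0.07}, {"jaw": 1, "linear": [0.297, 0, -0.006], "roll": -0.07}, {"jaw": 1, "linear": [0.297, 0, -0.006], "roll": -0.07}, {"jaw": 1, "linear": [0.297, 0, -0.006], "roll": -0.07}], "force": 20}}

```text
t: 4.58
tool_pos: [0.4837, 0.2403, 0.0227]
orientation: [-2.186, 0.073, 2.186]
force: [0.3, -0.3, -0.2]
opening: 0.0377
```

```bash
python3 -c "
from h import *
go([.484,.24,.2])"
```

```text
t 4.575 pos [0.4837 0.2403 0.0227] yyaw -93.89 q [0.37 0.11 1.82 0.   1.22 2.  ] F [ 0.3 -0.3 -0.2] op 0.0377
lin [-0.2955  0.     -0.0006]
```

The opening of 37.7 mm is less than the 56 mm collar, so I'll check before lifting.

```bash
python3 -c "
from h import *
print(read_state()['opening'])
s=read_state();c=read_camera('wrist'); np.save('w2.npy',[c,s],allow_pickle=True)
d=read_camera('side')
print(read_state()['opening'])
a=cv2.resize(c['pixels'][100:320,130:390],(520,440)); b=cv2.resize(d['pixels'][190:270,160:290],(650,400))[:, :]
o=np.zeros((440,800,3),np.uint8); o[:,:400]=cv2.resize(a,(400,440)); o[:246,400:]=cv2.resize(b,(400,246))
cv2.imwrite('pics/w2.png',o)"
```

```text
0.03769639792589469
0.0295935569669813
```

View pics/w2.png

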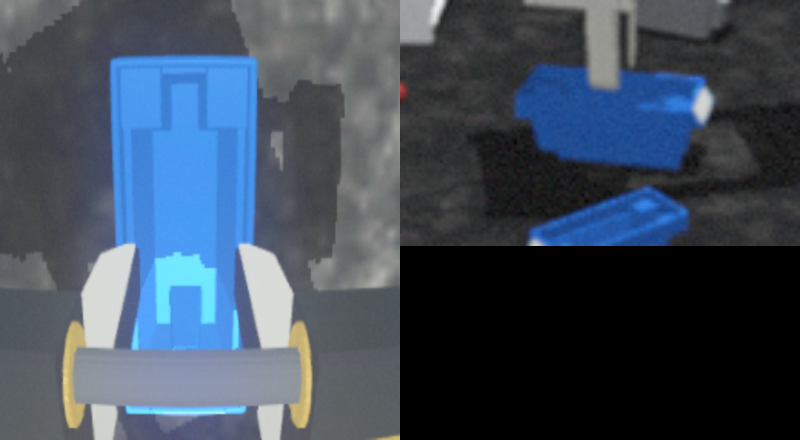

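```bash
python3 -c "
from h import *
s=read_state();print(s['opening'],s['t'],s['force'])
d=read_camera('side'); c=read_camera('scene')
print(read_state()['opening'])
for p in ([.484,.26,.0227],[.484,.27,.0227],[.484,.268,.05],[.422,.25,.05],[.546,.25,.05],[.432,.24,0],[.536,.24,0]): print(p,proj(d,p).round(0), ((proj(d,p)-[185,195])*8).round(0), proj(c,p).round(0))
o=np.zeros((600,800,3),np.uint8)
o[:,:400]=cv2.resize(c['pixels'][180:255,155:225],(400,600)) if 0 else cv2.resize(c['pixels'][170:260,140:230],(400,600))
o[:440,400:]=cv2.resize(d['pixels'][195:261,185:265],(400,440))
cv2.imwrite('pics/w3.png',o)"
```

```text
0.0295935569669813 4.675 [ 0.67107689 -1.00163652  0.26935234]
0.02145259139442509
[0.484, 0.26, 0.0227] [[226. 233.]] [[332. 306.]] [[181. 225.]]
[0.484, 0.27, 0.0227] [[226. 235.]] [[325. 322.]] [[177. 227.]]
[0.484, 0.268, 0.05] [[226. 223.]] [[324. 226.]] [[177. 217.]]
[0.422, 0.25, 0.05] [[256. 221.]] [[564. 212.]] [[196. 227.]]
[0.546, 0.25, 0.05] [[199. 218.]] [[113. 185.]] [[171. 202.]]
[0.432, 0.24, 0] [[251. 240.]] [[532. 359.]] [[200. 240.]]
[0.536, 0.24, 0] [[205. 237.]] [[163. 336.]] [[179. 219.]]
```

View pics/w3.png

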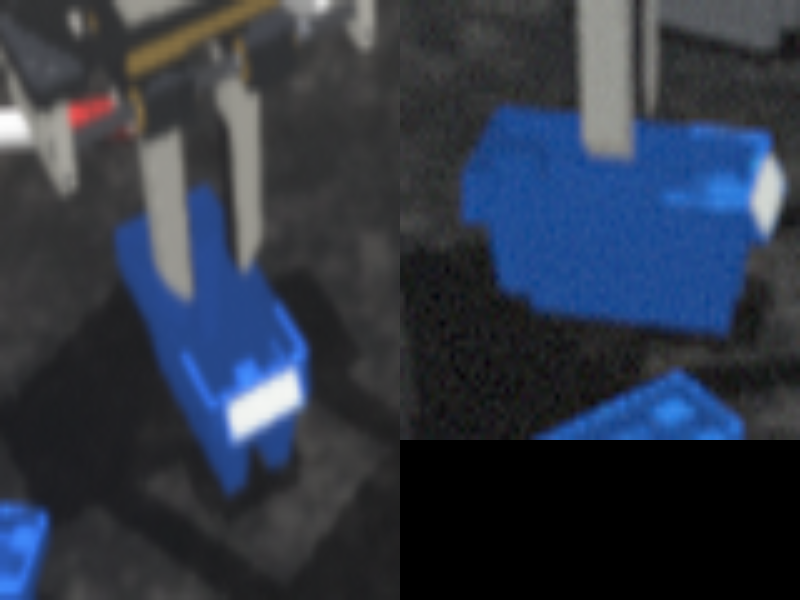

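```bash
python3 -c "
from h import *
go([.484,.24,.2])
d=read_camera('side'); c=read_camera('scene')
for y in (.255,.225):
  for z in (.0227,.04,.055,.07): print(y,z,'side',proj(d,[.484,y,z]).round(0),'scene',proj(c,[.484,y,z]).round(0))
w,s=np.load('w1.npy',allow_pickle=True); A=np.array(w['tool_from_camera']);K=np.array(w['intrinsics'])
for x in (0,-.035):
  for y in (-.046,.046):
    p=np.linalg.inv(A)@[x,y,0,1]; th=np.arctan2(np.hypot(p[0],p[1]),p[2]); u=p[:2]/np.hypot(*p[:2])*th*K[0,0]+K[:2,2]; print('wrist tip800',x,y,(u/.64).round(0))
"
```

```text
t 4.775 pos [0.4837 0.2403 0.0227] yyaw -93.89 q [0.37 0.11 1.82 0.   1.22 2.  ] F [-0.2  0.6 -0.9] op 0.0215
lin [-0.2955  0.     -0.0005]
0.255 0.0227 side [[227. 232.]] scene [[183. 224.]]
0.255 0.04 side [[227. 225.]] scene [[182. 219.]]
0.255 0.055 side [[227. 219.]] scene [[181. 213.]]
0.255 0.07 side [[227. 212.]] scene [[181. 208.]]
0.225 0.0227 side [[229. 226.]] scene [[194. 220.]]
0.225 0.04 side [[229. 219.]] scene [[193. 214.]]
0.225 0.055 side [[229. 213.]] scene [[192. 209.]]
0.225 0.07 side [[229. 207.]] scene [[192. 204.]]
wrist tip800 0 -0.046 [294. 336.]
wrist tip800 0 0.046 [490. 336.]
wrist tip800 -0.035 -0.046 [277. 366.]
wrist tip800 -0.035 0.046 [506. 366.]
```

The fingers closed in free air above the bin. The scene, side and wrist pictures agree that the fingertips end about 32 mm short of the reported TCP: at tool z 0.023 the tips are at about 0.055 m. The camera calibration fits, because the rim sizes come out right. I'll open, go about 32 mm lower, and check the opening again after closing.

Request:
{"api": "apply_moves", "payload": {"series": [{"jaw": -1, "linear": [0, 0, 0], "roll": 0}, {"jaw": -1, "linear": [0, 0, 0], "roll": 0}, {"jaw": -1, "linear": [0, 0, 0], "roll": 0}, {"jaw": -1, "linear": [0, 0, 0], "roll": 0}, {"jaw": -1, "linear": [0, 0, 0], "roll": 0}, {"jaw": -1, "linear": [0, 0, 0], "roll": 0}, {"jaw": -1, "linear": [0, 0, 0], "roll": 0}, {"jaw": -1, "linear": [0, 0, 0], "roll": 0}, {"jaw": -1, "linear": [0.012, 0, 0], "roll": 0}, {"jaw": -1, "linear": [0.025, 0, 0], "roll": 0}, {"jaw": -1, "linear": [0.037, 0, 0], "roll": 0}, {"jaw": -1, "linear": [0.045, 0, 0], "roll": 0}, {"jaw": -1, "linear": [0.053, 0, 0], "roll": 0}, {"jaw": -1, "linear": [0.053, 0, 0], "roll": 0}]}}

```text
t: 6.62
tool_pos: [0.4834, 0.2402, -0.0096]
orientation: [-2.186, 0.073, 2.187]
force: [0.5, 0.5, -0.4]
opening: 0.0932
```

```bash
python3 -c "
from h import *
go([.484,.24,.2])
s=read_state();w=read_camera('wrist');np.save('w4.npy',[w,s],allow_pickle=True)
d=read_camera('side'); c=read_camera('scene')
o=np.zeros((600,800,3),np.uint8)
o[:300,:400]=cv2.resize(c['pixels'][180:247.__int__(),140:230],(400,300))
o[:300,400:]=cv2.resize(d['pixels'][195:255,185:265],(400,300))
o[300:,:400]=cv2.resize(w['pixels'],(400,300))
cv2.imwrite('pics/w4.png',o)"
```

```text
File "<string>", line 7
    o[:300,:400]=cv2.resize(c['pixels'][180:247.__int__(),140:230],(400,300))
                                               ^
SyntaxError: invalid decimal literal
```

At tool z −0.0096 there is no table contact, which confirms the offset. Closing now.

Request:
{"api": "apply_moves", "payload": {"series": [{"jaw": 1, "linear": [0, 0, 0], "roll": 0}, {"jaw": 1, "linear": [0, 0, 0], "roll": 0}, {"jaw": 1, "linear": [0, 0, 0], "roll": 0}, {"jaw": 1, "linear": [0, 0, 0], "roll": 0}, {"jaw": 1, "linear": [0, 0, 0], "roll": 0}, {"jaw": 1, "linear": [0, 0, 0], "roll": 0}, {"jaw": 1, "linear": [0, 0, 0], "roll": 0}], "force": 20}}

```text
t: 7.5
tool_pos: [0.4835, 0.2403, -0.0094]
orientation: [-2.186, 0.073, 2.187]
force: [0.5, 0.4, 1.4]
opening: 0.0561
```

```bash
python3 -c "
from h import *
go([.484,.24,.2])
s=read_state();w=read_camera('wrist');np.save('w4.npy',[w,s],allow_pickle=True)
d=read_camera('side'); c=read_camera('scene')
print(read_state()['opening'])
o=np.zeros((600,800,3),np.uint8)
o[:300,:400]=cv2.resize(c['pixels'][180:247,140:230],(400,300))
o[:300,400:]=cv2.resize(d['pixels'][195:255,185:265],(400,300))
o[300:,:400]=cv2.resize(w['pixels'],(400,300))
cv2.imwrite('pics/w4.png',o)"
```

```text
t 7.5 pos [ 0.4835  0.2403 -0.0094] yyaw -93.88 q [0.37 0.15 1.83 0.   1.16 2.  ] F [0.5 0.4 1.4] op 0.0561
lin [-0.349   0.     -0.0007]
0.05594362279855271
```

View pics/w4.png

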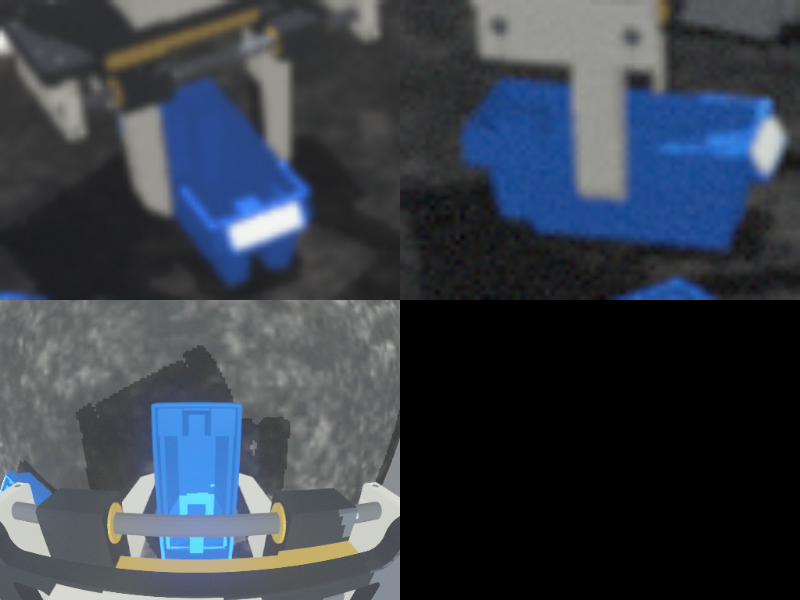

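The grip is good: the opening is 56 mm and the fingers are on the collar half-way along. Lifting and turning +165° next.

Request:
{"api": "apply_moves", "payload": {"series": [{"jaw": 1, "linear": [-0.06, 0, 0], "roll": 0}, {"jaw": 1, "linear": [-0.12, 0, 0], "roll": 0}, {"jaw": 1, "linear": [-0.18, 0, 0], "roll": -0.3}, {"jaw": 1, "linear": [-0.22, 0, 0], "roll": -0.6}, {"jaw": 1, "linear": [-0.22, 0, 0], "roll": -1}, {"jaw": 1, "linear": [-0.22, 0, 0], "roll": -1}], "force": 25}}

```text
t: 8.4
tool_pos: [0.4833, 0.2399, 0.1223]
orientation: [1.968, 0.458, -1.969]
force: [0.2, -0.0, -1.6]
opening: 0.0559
```

Request:
{"api": "apply_moves", "payload": {"series": [{"jaw": 1, "linear": [0, 0, 0], "roll": -0.35}, {"jaw": 1, "linear": [0, 0, 0], "roll": -0.7}, {"jaw": 1, "linear": [0, 0, 0], "roll": -1}, {"jaw": 1, "linear": [0, 0, 0], "roll": -1}]}}

```text
t: 8.9
tool_pos: [0.4826, 0.2396, 0.1213]
orientation: [1.632, 0.867, -1.635]
force: [0.1, 0.8, -1.1]
opening: 0.0557
```

Request:
{"api": "apply_moves", "payload": {"series": [{"jaw": 1, "linear": [0, 0, 0], "roll": -0.35}, {"jaw": 1, "linear": [0, 0, 0], "roll": -0.7}, {"jaw": 1, "linear": [0, 0, 0], "roll": -1}, {"jaw": 1, "linear": [0, 0, 0], "roll": -1}]}}

```text
t: 9.4
tool_pos: [0.4823, 0.2394, 0.1208]
orientation: [1.265, 1.174, -1.269]
force: [-0.0, -0.4, -1.6]
opening: 0.0557
```

Request:
{"api": "apply_moves", "payload": {"series": [{"jaw": 1, "linear": [0, 0, 0], "roll": -0.35}, {"jaw": 1, "linear": [0, 0, 0], "roll": -0.7}, {"jaw": 1, "linear": [0, 0, 0], "roll": -1}, {"jaw": 1, "linear": [0, 0, 0], "roll": -1}]}}

```text
t: 9.9
tool_pos: [0.4821, 0.2393, 0.1205]
orientation: [0.879, 1.388, -0.883]
force: [-0.2, -0.2, -1.2]
opening: 0.0555
```

Request:
{"api": "apply_moves", "payload": {"series": [{"jaw": 1, "linear": [0, 0, 0], "roll": -0.35}, {"jaw": 1, "linear": [0, 0, 0], "roll": -0.7}, {"jaw": 1, "linear": [0, 0, 0], "roll": -1}, {"jaw": 1, "linear": [0, 0, 0], "roll": -1}]}}

```text
t: 10.4
tool_pos: [0.482, 0.2393, 0.1203]
orientation: [0.481, 1.52, -0.484]
force: [0.6, 0.7, -2.1]
opening: 0.0555
```

```bash
python3 -c "
from h import *
go([.487,-.012,.12])"
```

```text
t 10.4 pos [0.482  0.2393 0.1203] yyaw 54.71 q [ 0.36  0.01  1.73  0.    1.41 -0.59] F [ 0.6  0.7 -2.1] op 0.0555
lin [ 0.0007 -0.337   0.2488]
```

Request:
{"api": "apply_moves", "payload": {"series": [{"jaw": 1, "linear": [0, -0.08, 0.06], "roll": -0.25}, {"jaw": 1, "linear": [0, -0.16, 0.12], "roll": -0.54}, {"jaw": 1, "linear": [0, -0.24, 0.18], "roll": -0.54}, {"jaw": 1, "linear": [0, -0.3, 0.22], "roll": -0.54}, {"jaw": 1, "linear": [0, -0.337, 0.249], "roll": -0.54}, {"jaw": 1, "linear": [0, -0.337, 0.249], "roll": -0.54}, {"jaw": 1, "linear": [0, -0.337, 0.249], "roll": -0.54}]}}

```text
t: 11.28
tool_pos: [0.4871, -0.0116, 0.1204]
orientation: [0.265, 1.559, -0.266]
force: [0.3, 0.3, -0.8]
opening: 0.0559
```

```bash
python3 -c "
from h import *
go([.487,-.012,.12])
s=read_state();w=read_camera('wrist');np.save('w5.npy',[w,s],allow_pickle=True)
d=read_camera('side'); c=read_camera('scene'); np.save('s5.npy',[c,d],allow_pickle=True)
o=np.zeros((600,800,3),np.uint8)
o[:300,:400]=cv2.resize(c['pixels'][140:215,230:330],(400,300),interpolation=2)
o[:300,400:]=cv2.resize(d['pixels'][135:210,195:295],(400,300),interpolation=2)
o[300:,:400]=cv2.resize(w['pixels'],(400,300))
cv2.imwrite('pics/w5.png',o)"
```

```text
t 11.275 pos [ 0.4871 -0.0116  0.1204] yyaw 70.64 q [-0.13 -0.14  1.87 -0.    1.41 -1.36] F [ 0.3  0.3 -0.8] op 0.0559
lin [ 0.0007 -0.0007  0.0001]
```

View pics/w5.png

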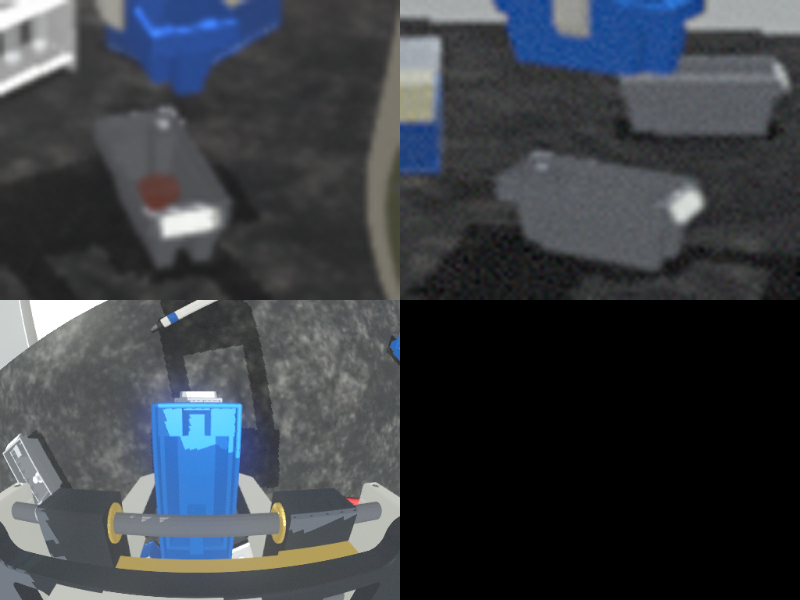

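The blue bin is held above the stopper bin with its label facing away, and the stopper bin is undisturbed. I'll lower it to just above the rim and check alignment there.

Request:
{"api": "apply_moves", "payload": {"series": [{"jaw": 1, "linear": [0.03, 0, -0.002], "roll": 0}, {"jaw": 1, "linear": [0.06, 0, -0.002], "roll": 0}, {"jaw": 1, "linear": [0.09, 0, -0.002], "roll": 0}, {"jaw": 1, "linear": [0.115, 0, -0.002], "roll": 0}, {"jaw": 1, "linear": [0.12, 0, -0.002], "roll": 0}, {"jaw": 1, "linear": [0.12, 0, -0.002], "roll": 0}]}}

```text
t: 12.18
tool_pos: [0.4857, -0.0108, 0.0483]
orientation: [0.261, 1.559, -0.263]
force: [0.5, 0.3, -1.3]
opening: 0.0558
```

```bash
python3 -c "
from h import *
go([.4885,-.0115,.0326])
s=read_state();w=read_camera('wrist');np.save('w6.npy',[w,s],allow_pickle=True)
d=read_camera('side'); c=read_camera('scene'); np.save('s6.npy',[c,d],allow_pickle=True)
o=np.zeros((600,800,3),np.uint8)
o[:300,:400]=cv2.resize(c['pixels'][145:205,240:320],(400,300),interpolation=2)
o[:300,400:]=cv2.resize(d['pixels'][150:210,205:285],(400,300),interpolation=2)
o[300:,:400]=cv2.resize(w['pixels'][50:350,50:450],(400,300))
cv2.imwrite('pics/w6.png',o)"
```

```text
t 12.175 pos [ 0.4857 -0.0108  0.0483] yyaw 70.87 q [-0.13 -0.07  1.94 -0.    1.27 -1.36] F [ 0.5  0.3 -1.3] op 0.0558
lin [0.0262 0.0004 0.0049]
```

View pics/w6.png

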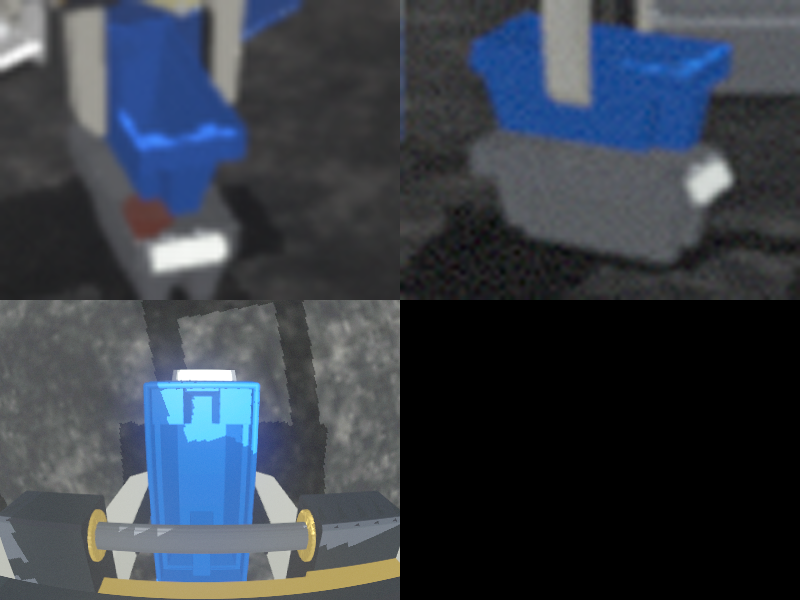

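The pictures show the blue bin aligned laterally with the grey label (wrist 203 against 205). Along the length it sits about 3 mm towards the robot, as the numbers also say. I'll correct that while lowering slowly.

Request:
{"api": "apply_moves", "payload": {"series": [{"jaw": 1, "linear": [0, 0, 0.005], "roll": 0}, {"jaw": 1, "linear": [0.005, 0, 0.005], "roll": 0}, {"jaw": 1, "linear": [0.01, 0, 0.005], "roll": 0}, {"jaw": 1, "linear": [0.015, 0, 0.005], "roll": 0}, {"jaw": 1, "linear": [0.019, 0, 0.005], "roll": 0}, {"jaw": 1, "linear": [0.022, 0, 0.005], "roll": 0}, {"jaw": 1, "linear": [0.0245, 0, 0.005], "roll": 0}, {"jaw": 1, "linear": [0.0245, 0, 0.005], "roll": 0}]}}

```text
t: 13.32
tool_pos: [0.4891, -0.0118, 0.0344]
orientation: [0.261, 1.558, -0.263]
force: [0.7, -0.2, -1.7]
opening: 0.0554
```

```bash
python3 -c "
from h import *
go([.4885,-.0115,.0326])"
```

```text
t 13.325 pos [ 0.4891 -0.0118  0.0344] yyaw 70.87 q [-0.13 -0.04  1.94 -0.    1.24 -1.37] F [ 0.7 -0.2 -1.7] op 0.0554
lin [ 0.003   0.0001 -0.0011]
```

Request:
{"api": "apply_moves", "payload": {"series": [{"jaw": 1, "linear": [0.0015, 0, -0.001], "roll": 0}, {"jaw": 1, "linear": [0.003, 0, -0.001], "roll": 0}, {"jaw": 1, "linear": [0.0035, 0, -0.001], "roll": 0}, {"jaw": 1, "linear": [0.0035, 0, -0.001], "roll": 0}]}}

```text
t: 13.82
tool_pos: [0.4886, -0.0116, 0.0326]
orientation: [0.261, 1.558, -0.263]
force: [-2.8, 0.9, 2.4]
opening: 0.0557
```

```bash
python3 -c "
from h import *
go([.4885,-.0115,.0326])"
```

```text
t 13.825 pos [ 0.4886 -0.0116  0.0326] yyaw 70.87 q [-0.13 -0.04  1.95 -0.    1.24 -1.36] F [-2.8  0.9  2.4] op 0.0557
lin [ 0.      0.0001 -0.0002]
```

Contact came at the expected height: the vertical force went from −1.7 to +2.4 N. Releasing and backing off.

Request:
{"api": "apply_moves", "payload": {"series": [{"jaw": 0.1, "linear": [0, 0, 0], "roll": 0}, {"jaw": -0.3, "linear": [0, 0, 0], "roll": 0}, {"jaw": -1, "linear": [0, 0, 0], "roll": 0}, {"jaw": -1, "linear": [0, 0, 0], "roll": 0}, {"jaw": -1, "linear": [0, 0, 0], "roll": 0}, {"jaw": -1, "linear": [0, 0, 0], "roll": 0}, {"jaw": -1, "linear": [0, 0, 0], "roll": 0}, {"jaw": -1, "linear": [0, 0, 0], "roll": 0}, {"jaw": -1, "linear": [-0.03, 0, 0], "roll": 0}, {"jaw": -1, "linear": [-0.08, 0, 0], "roll": 0}, {"jaw": -1, "linear": [-0.16, 0, 0], "roll": 0}, {"jaw": -1, "linear": [-0.25, 0, 0], "roll": 0}, {"jaw": -1, "linear": [-0.3, 0, 0], "roll": 0}, {"jaw": -1, "linear": [-0.3, 0, 0], "roll": 0}]}}

```text
t: 15.58
tool_pos: [0.4913, -0.0118, 0.2174]
orientation: [0.261, 1.55, -0.262]
force: [-0.4, 0.0, -0.0]
opening: 0.093
```

```bash
python3 -c "
from h import *
go([.4885,-.0115,.0326])
s=read_state();w=read_camera('wrist');np.save('w7.npy',[w,s],allow_pickle=True)
d=read_camera('side'); c=read_camera('scene'); np.save('s7.npy',[c,d],allow_pickle=True)
o=np.zeros((600,800,3),np.uint8)
o[:300,:400]=cv2.resize(c['pixels'][145:205,240:320],(400,300),interpolation=2)
o[:300,400:]=cv2.resize(d['pixels'][150:210,205:285],(400,300),interpolation=2)
o[300:,:400]=cv2.resize(w['pixels'][50:350,50:450],(400,300))
x=np.array([[.062*a,.028*b] for a,b in((1,1),(1,-1),(-1,-1),(-1,1))]); t=np.radians(-19.2); X=x@np.array([[np.cos(t),np.sin(t)],[-np.sin(t),np.cos(t)]])+[.4875,-.0115]
for z in (.05,.092): print(z,(proj(d,np.c_[X,np.full(4,z)])*5-[1025-400,750]).round(0).tolist(),(proj(c,np.c_[X,np.full(4,z)])*5-[1200,725]).round(0).tolist())
cv2.imwrite('pics/w7.png',o)"
```

```text
t 15.575 pos [ 0.4913 -0.0118  0.2174] yyaw 70.88 q [-0.13 -0.18  1.73 -0.    1.59 -1.36] F [-0.4  0.  -0. ] op 0.093
lin [ 0.3079 -0.0011 -0.006 ]
0.05 [[465.0, 143.0], [517.0, 112.0], [720.0, 147.0], [674.0, 180.0]] [[67.0, 121.0], [163.0, 106.0], [239.0, 223.0], [135.0, 241.0]]
0.092 [[463.0, 68.0], [516.0, 40.0], [721.0, 72.0], [674.0, 102.0]] [[66.0, 54.0], [165.0, 40.0], [242.0, 154.0], [136.0, 171.0]]
```

View pics/w7.png

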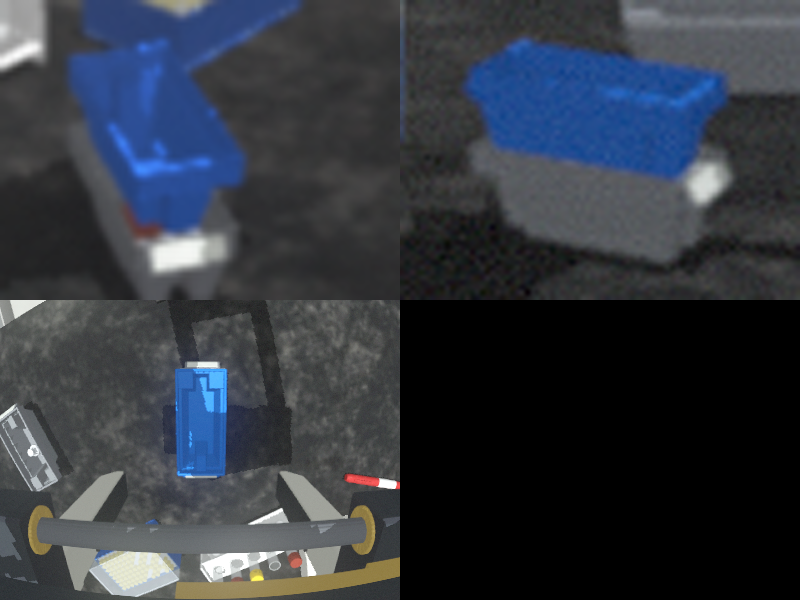

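The blue rim corners in both views fall within about 5 px (5× enlarged) of the projection for a rim at z = 0.092. The bin is therefore seated level on the ledges with its label at the far end. Handing in.

```bash
python3 -c "
from h import *
print(close_job()); print(read_state()['t'])"
```

```text
the job is handed in; nothing more can be done
None
the job is handed in; nothing more can be done
```

The large blue bin is stacked on the grey bin with the red stopper, turned half a turn. I set it down under grip, let go and handed the job in at about 16 s. `close_job()` gave no verdict.

- **Grasp:** The first close missed, because the fingers shut in free air just above the bin. All three cameras showed the fingertips about 32 mm short of the reported TCP, which disagrees with the interface text. I went about 32 mm lower, and the fingers then stopped on the collar at 56 mm.
- **Placing:** I turned the bin through about 165° to match the stopper bin's angle of about −19°. Contact came at the expected height, with the vertical force going from −1.7 to +2.4 N. A sideways force of about 3 N also showed just before release.
- **Last checks:** In the scene and side pictures the blue rim corners lay within about 2 mm of where a level rim at z = 0.092 m should be. That puts the blue bin on the ledges, not nested. Its label faces the far end and the stopper is still inside. Both grey bins look undisturbed; I did not measure the bin with the weight. The gripper was open and clear at the end.

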